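# Shift the patio lantern along its rail and clamp it again

### The arm

A 6-joint arm with a two-finger parallel gripper is mounted at the origin on the work surface. World frame = base frame: x ahead of the robot, y to its left, z up, the work surface at z = 0. Lengths are in mm, angles in rad, forces in N, time in s.
With the tool pointing down it reaches from about 300 to 950 mm from the base axis. Payload 3.1 kg.
Tool frame: the origin (TCP) lies at the very end of the fingers, on their centre line; the grasp point (between the pads) lies 19 mm behind it; z points along the fingers, y is the line along which they close (so a half turn about z gives the same grasp; the last joint's range is limited). The gripper opens to 85 mm and grips with 20 to 120 N. Pads are 22 mm wide; open, the fingers measure 114 mm over their backs; the gripper's body (76 mm by 85 mm) begins 54 mm behind the grasp point. The pads swing forward as they close: fully open they stand 13 mm farther back than shut.
Start: joints at [1.064, 0.308, 1.634, -0, 1.2, -0.07], TCP at [264.427, 566.313, 231.272] pointing down, gripper open.
Joint ranges: [-3.06, 3.06], [-0.79, 1.96], [0.05, 2.63], [-1.19, 4.34], [0.05, 2.64], [-2.94, 2.94]. Speed limits (rad/s): [2.79, 2.79, 3.14, 3.14, 3.14, 3.14].

### API

Orientations are given as a 3x3 rotation matrix whose columns are the frame's x, y, z axes.
In Python, from rig import robot, capture, camera_model, order, boxes_of gives the robot as it stands.
- The arm moves only by the shell command python3 -m inch 'ROWS'. ROWS is JSON, a list of rows, each a list of 7 numbers: the shift along the tool's x, y, z normalised to -1 to 1, where 1 is 100 mm, then the turn, a rotation vector about the tool's x, y, z normalised to -1 to 1, where 1 is 90 degrees, then the opening, from -1 (shut) to 1 (fully open). In form: [[dx, dy, dz, ax, ay, az, gripper], ...]. A call has 1 to 20 rows; each row is the pose to reach, as a shift and turn from the pose commanded when the call began, along the tool's axes at that moment; what a row does not reach only later rows make up. A row lasts 1/12 s, in which the tool goes at most 41.7 mm and 7.16 degrees, less where a joint would pass 70% of its speed; a pose out of reach is approached as far as the arm can. A call with a number of a shift or a turn outside -1 to 1 is refused whole. A call with a gripper value outside its range is refused whole. The fingers move at their own pace and stop on an object; the grip force is fixed at half the most. Time passes only in rows, so rows that repeat a pose let the fingers close. It gives the time, the measured TCP pose, the force, the opening and the grip force at its end, in the units of the state.
- robot.get_state(): the state, without advancing time (a new reading comes with each control period).
- capture(name): name is "scene" or "top"; returns the picture (400x640x3 uint8, red, green, blue); there is no depth.
- camera_model(name): a dict with "camera_matrix" (3x3 intrinsics, pixels), "xyz" and "attitude" of the camera in the world. Camera axes: x right, y down, z forward; pixel columns grow to the right and rows downward; lengths in mm; the calibration is good to about 2 mm. A picture is of the moment at which its call begins. camera_model takes no time and is no camera call.
- order.finish_job(): hands the job in; it is judged then, once.
Trained networks look in the newest picture that a camera, given by its name, has taken for a name from the list of things; names that differ only in an ending like _2 or _b are one class to them, and where a whole thing is asked for, a point or a joint stands for the part that bears it (a point fixed in the world has none). Each returns a list of dicts, best first, with "p" (0 to 1); they miss things now and then, are a little off and sometimes report something else, mostly with a low value. They report only what shows in the picture. A call takes as long as a camera call. They do not tell look-alikes from the thing itself.
- boxes_of(camera, target): "location" ([column, row] in pixels, amid what is visible of it).
The state is a dict: "time_s": time; "joint_pos": joint angles; "qd": joint speeds; "joint_torque": joint torques, N m; "tcp_pos": TCP position; "orientation": TCP orientation; "contact_force": force on the tool from outside, world axes, zero at the start; "ft_torque": the same for the moment, N m; "width": finger opening in mm; "gripper_force": force on a finger pad.
Only numpy, scipy, OpenCV 4.12 (cv2) and the standard library are available. Lean on these libraries where they do the work, as an engineer would, in place of code of your own. Each camera call takes 0.05 s, during which the arm holds its last target. There are 200 camera calls.

### The job

Park the solar lantern at the orange marker. First pick up the thin green plastic pot that stands in the carriage's way and set it down gently, upright, on the bamboo tray; then loosen the carriage's red clamp knob, slide the carriage until its orange pointer lines up with the orange marker, and tighten the knob fully again. Do not squeeze the pot hard, do not touch the lantern itself, and leave everything else where it is.

Things in the scene. Friction and masses are not known exactly. Their poses are not given: they have to be found in the camera images.
- rail: Aluminium rail screwed to the glass table, 480 mm long (its y), 50 mm wide (x), 30 mm high, with black end caps; origin under its centre, -x is the side facing the robot. Its place and yaw vary.
- carriage: Grey carriage plate that slides along the rail's y (170 mm either way from its middle) with lantern and knob on it. Plate 154 mm (x, from -92 to +62 mm) x 90 mm (y) x 20 mm, its top 22 mm above the origin; origin on the rail's centre line on the rail's top (30 mm over the table). Clamped, it holds against about 40 N or more; loose, it slides with about 3 N and stays where it is left.
- lantern: Solar lantern fixed on the carriage: black base of radius 45 mm, pale body of radius 36 mm, black solar cap of radius 72 mm from 115 to 146 mm above its underside. Origin at the centre of its underside, 52 mm over the table, 18 mm behind (+x of) the carriage's origin. A gripper straight down over the knob would all but hit the cap. Not to be touched (it turns stiffly on its foot).
- knob (a joint): Turn of the red wing clamp knob, rad: 0 = fully tight (end stop), 1.25 = fully open (end stop). Turning anticlockwise, seen from the knob's outer end, loosens and increases it. The clamp bites below about 0.35; above that the carriage is free. The knob stays where it is left; it takes up to about 0.2 N m.
- knob_grip (a point): Middle of the knob's red wing: grip here. z = knob axis, outwards, leaning 25 deg from vertical to the carriage's -x side (the robot). The frame turns with the knob; at joint 0 its y is the rail's y. The wing, 80 mm long, 14 thick, 30 high along z, centred here, runs along (cos 0.6, -sin 0.6, 0) of this frame; grip across it, along (sin 0.6, cos 0.6, 0). Below it is a thin stem, 25 mm free.
- pointer (a point): Tip of the orange pointer at the middle of the carriage's rear (+x) edge.
- marker: The orange marker: black foot 40 x 50 x 12 mm with an orange bar on it, fixed behind the rail. Origin at the middle of its near lower edge; the orange bar lies along its x, and its y runs along the rail. The pointer is lined up when its y in this frame is 0.
- white_marker: A like marker with a white bar, at the other end of the rail; not the goal.
- pot: Small thin-walled open green plastic plant pot, 80 mm high, rim diameter 63 mm (top 14 mm), tapering from 58 mm below the rim to 44 mm at the foot; 3 mm walls, about 120 g; hold it with under 50 N of grip. Origin at the centre of its foot. Stands on the table in front of the rail, in the carriage's way.
- tray: Bamboo tray, 160 x 160 mm, 20 mm high, 6 mm walls and floor, fixed; origin under its centre. Empty.
- caddy: Steel cutlery caddy 140 x 120 x 70 mm, tools in it up to 115 mm high, fixed; origin under its centre. It and the tray stand one left, one right, near the robot.
- candle: Yellow candle tin, radius 35 mm, 72 mm high, standing in front of the rail on the white marker's side. To be left alone; origin under its centre.
- coaster_a: Grey hard silicone coaster, radius 50 mm, 8 mm thick, in front of the rail, under the cup. To be left alone.
- cup: Steel cup, radius 34 mm, 65 mm high, standing on the coaster between robot and rail. To be left alone; origin at the centre of its foot.
- coaster_b: Second grey coaster, radius 50 mm, 8 mm thick, off the rail's left end. To be left alone.
- grill_brush: Stainless grill brush 200 mm long, behind the rail. To be left alone.
- sunscreen: Orange bottle, radius 28 mm, 160 mm high, off the rail's right end. To be left alone.
Mind the look-alikes: they are no part of the job. Leave any pink or turquoise look-alike of the marker alone.

How it is judged:
By the outcome, as a careful person would: the job done as asked, in the order asked, and still so for the second after the job is handed in, with the robot touching nothing.
It also fails if it takes over 59 s, if anything falls off the work surface, if the arm or the gripper's body presses on something with over 40 N, if the wrist force passes 120 N, or if a joint passes its speed limit or range.

## Working session

There is one attempt and no reset: what is moved stays moved. The work goes in short steps, Python scripts to look and compute and a shell command to move; the robot and the scene stay as the last step left them, time stands still between calls to the robot, and variables do not carry over. Pictures are saved under pics/ and viewed, at most 10 in all, crops included, and the job is handed in when it is done.

```bash
ls; mkdir -p pics; python3 - <<'E'
from rig import robot,capture,camera_model,boxes_of
import cv2,numpy as np
for n in("scene","top"):
    cv2.imwrite(f"pics/{n}0.png",cv2.cvtColor(capture(n),cv2.COLOR_RGB2BGR))
    print(n,camera_model(n))
    for t in "pot tray carriage knob_grip knob pointer marker white_marker candle cup caddy rail lantern".split():
        print(t,[(np.round(d["location"]).tolist(),round(d["p"],2)) for d in boxes_of(n,t)][:4])
print(robot.get_state())
E
```

```text
pics
scene {'camera_matrix': array([[390.76431527,   0.        , 315.47673569],
       [  0.        , 390.76431527, 200.94501061],
       [  0.        ,   0.        ,   1.        ]]), 'xyz': array([1115.1444494 ,  398.86446177,  671.86044372]), 'attitude': array([[-0.59482705,  0.50881331, -0.62232612],
       [ 0.80385266,  0.37775559, -0.45947972],
       [ 0.00129777, -0.77356947, -0.63371018]])}
pot []
tray [([278.0, 153.0], 0.83), ([407.0, 254.0], 0.6)]
carriage [([326.0, 206.0], 0.98)]
knob_grip [([361.0, 198.0], 0.71)]
knob [([361.0, 202.0], 0.49)]
pointer [([326.0, 212.0], 0.98)]
marker [([206.0, 231.0], 0.86), ([258.0, 269.0], 0.65)]
white_marker [([341.0, 316.0], 0.7)]
candle [([405.0, 254.0], 0.64), ([479.0, 234.0], 0.23)]
cup [([355.0, 177.0], 0.56)]
caddy [([250.0, 240.0], 0.64), ([480.0, 233.0], 0.59)]
rail [([332.0, 224.0], 0.72)]
lantern [([320.0, 206.0], 0.92)]
top {'camera_matrix': array([[404.98006861,   0.        , 314.81445039],
       [  0.        , 404.98006861, 193.49408027],
       [  0.        ,   0.        ,   1.        ]]), 'xyz': array([ 380.27499822,  -1
[... 952 characters left out ...]
704e-02]), 'qd': array([-1.47172622e-03,  5.36458344e-05, -9.03454005e-04, -1.44831294e-03,
        5.28630225e-04, -1.08946612e-03]), 'joint_torque': array([-6.42230862e-05, -4.15274835e+01, -2.77077287e+01, -2.09048403e-04,
        7.16227078e-04,  1.93249939e-06]), 'tcp_pos': array([264.39950479, 566.29514225, 231.2444008 ]), 'orientation': array([[-9.06111412e-01,  4.23039134e-01, -1.91691206e-05],
       [ 4.23039134e-01,  9.06111409e-01, -6.68361663e-05],
       [-1.09049550e-05, -6.86703012e-05, -9.99999998e-01]]), 'contact_force': array([ 1.25740879, -0.91054848,  0.07491409]), 'ft_torque': array([0.01441438, 0.01763067, 0.02040876]), 'gripper_force': 0.0, 'width': 85.32144861831463}
```

View pics/scene0.png

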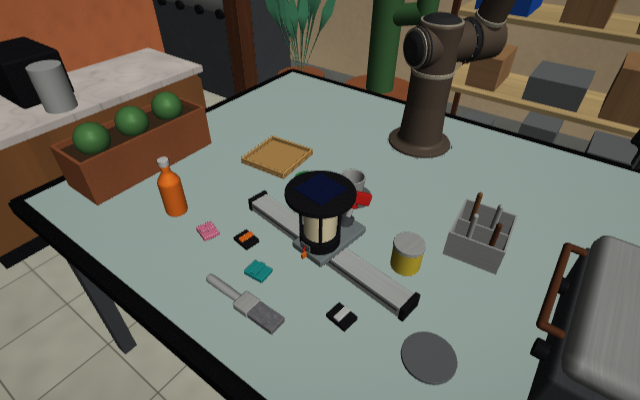

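View pics/top0.png

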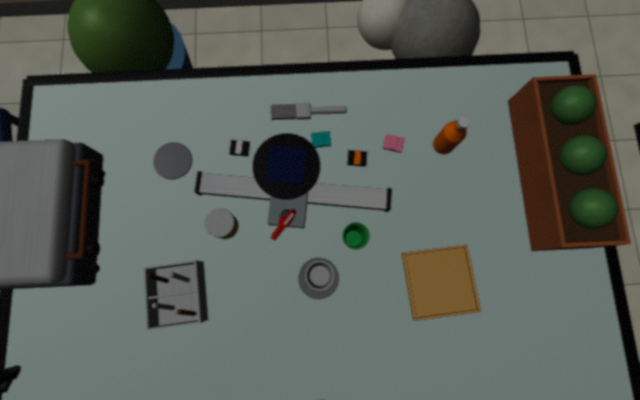

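The scene view shows the orange marker near (246,239), the red wing near (361,199), the tray at (278,155) and the pot almost hidden behind the lantern (~303,176). In the top view the pot is at (356,235), the tray at (441,283), the orange marker at (357,158), the wing at (283,224), and the rail caps at (199,183) and (389,199). Pink and turquoise look-alikes lie beside the orange marker.

```bash
cat > h.py <<'E'
import numpy as np,cv2
from rig import camera_model
def ray(n,p):
    c=camera_model(n);return c["xyz"],c["attitude"]@np.linalg.inv(c["camera_matrix"])@[p[0],p[1],1.]
def onz(n,p,z):
    o,d=ray(n,p);return o+d*(z-o[2])/d[2]
def tri(p,q):
    (a,u),(b,v)=ray("scene",p),ray("top",q)
    s=np.linalg.lstsq(np.c_[u,-v],b-a,rcond=None)[0]
    return (a+u*s[0]+b+v*s[1])/2, np.linalg.norm(a+u*s[0]-b-v*s[1])
def proj(n,P):
    c=camera_model(n);q=c["camera_matrix"]@c["attitude"].T@(np.asarray(P)-c["xyz"]);return q[:2]/q[2]
def blob(img,cond,box):
    x0,y0,x1,y1=box;h=cv2.cvtColor(img,cv2.COLOR_BGR2HSV)[y0:y1,x0:x1]
    m=cond(h[...,0].astype(int),h[...,1].astype(int),h[...,2].astype(int));ys,xs=np.nonzero(m)
    pts=np.c_[xs+x0,ys+y0].astype(float);return pts
E
python3 - <<'E'
from h import *
np.set_printoptions(precision=1,suppress=True)
S=cv2.imread("pics/scene0.png");T=cv2.imread("pics/top0.png")
red=lambda h,s,v:((h<6)|(h>173))&(s>170)&(v>60)
ora=lambda h,s,v:(h>5)&(h<16)&(s>180)&(v>90)
grn=lambda h,s,v:(h>50)&(h<80)&(s>120)
def show(n,p):
    c=p.mean(0);w,V=np.linalg.eigh(np.cov(p.T));print(n,len(p),c,"ext",p.min(0),p.max(0),"ax",V[:,1],np.sqrt(w));return c
ks=show("knobS",blob(S,red,(335,180,380,215)));kt=show("knobT",blob(T,red,(265,200,305,245)));print(tri(ks,kt))
ms=show("markS",blob(S,ora,(230,225,262,250)));mt=show("markT",blob(T,ora,(345,148,370,168)));print(tri(ms,mt))
show("pointS",blob(S,ora,(295,240,312,262)))
p=blob(T,grn,(335,215,375,255));pt=show("potT",p);print(onz("top",pt,80),onz("top",pt,40))
show("potS",blob(S,grn,(290,165,315,185)))
for q in[(199,183),(389,199)]:print("cap",onz("top",q,30))
for q in[(403,254),(466,246),(480,311),(414,319)]:print("tray",onz("top",q,20))
a=cv2.resize(T[110:330,190:490],None,fx=2.6,fy=2.6,interpolation=2);b=cv2.resize(S[140:330,190:430],None,fx=3,fy=3,interpolation=2)
cv2.imwrite("pics/ct.png",a);cv2.imwrite("pics/cs.png",b)
E
```

```text
knobS 207 [361.7 199.1] ext [351. 191.] [371. 208.] ax [-0.9  0.5] [3.7 5.3]
knobT 150 [281.  224.6] ext [272. 210.] [293. 238.] ax [-0.5  0.9] [2.  8.7]
(array([498.9,  66.3, 110.5]), np.float64(13.963030409980053))
markS 79 [245.6 236.5] ext [239. 232.] [253. 242.] ax [-0.9  0.5] [1.7 4.1]
markT 76 [357.1 157.1] ext [354. 151.] [360. 163.] ax [-0.1  1. ] [1.7 3.6]
(array([ 678.2, -131.5,   16.3]), np.float64(1.4090545580587805))
pointS 28 [303.6 254.4] ext [301. 251.] [306. 257.] ax [-0.5  0.9] [1.3 1.8]
potT 521 [355.6 235.4] ext [343. 223.] [368. 248.] ax [0.2 1. ] [6.4 6.5]
[ 472.8 -107.6   80. ] [ 476.8 -111.7   40. ]
potS 25 [300.  173.4] ext [295. 171.] [307. 176.] ax [-0.9  0.3] [0.7 3.7]
cap [627.3 267.2  30. ]
cap [ 563.3 -201.2   30. ]
tray [ 428.3 -225.2   20. ]
tray [ 439.9 -379.7   20. ]
tray [ 287.  -393.4   20. ]
tray [ 276.6 -236.7   20. ]
```

View pics/ct.png

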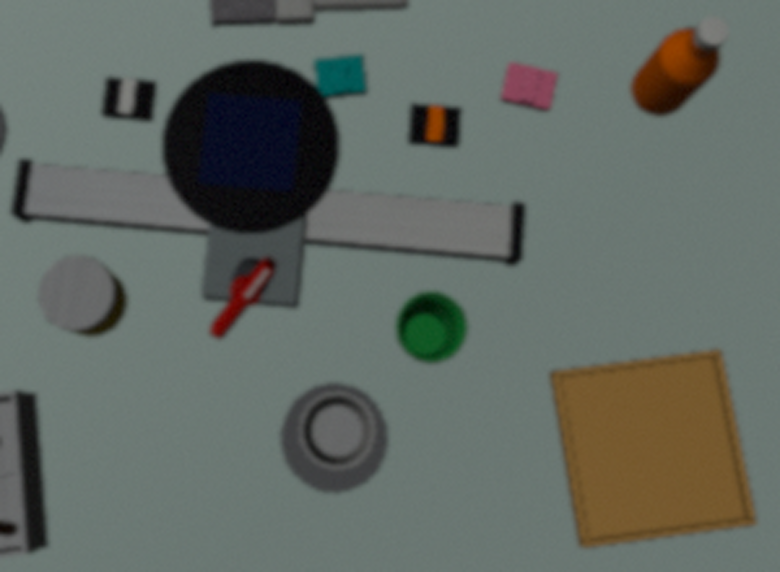

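View pics/cs.png

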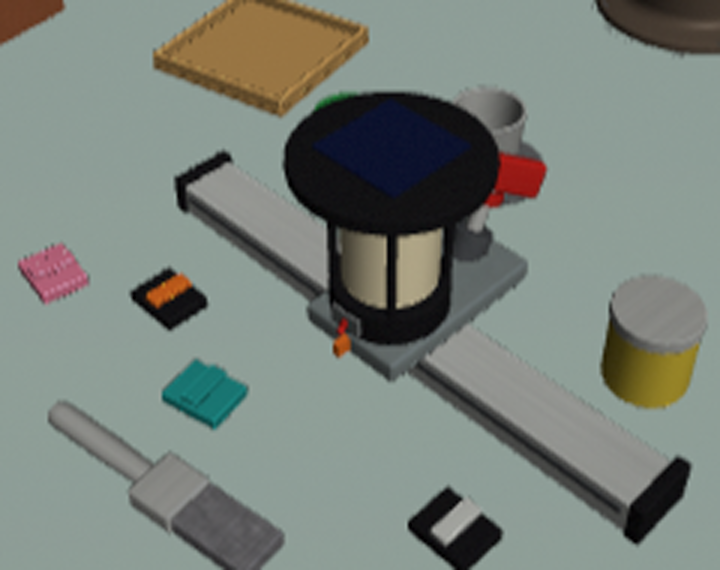

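The crops show the pot rim in the top view centred at about (356,235) in full-frame pixels. The wing runs from lower left (273,237) to upper right (293,211), which fits a tight knob, and in the scene view the cap hides its left part.

```bash
cat > fit.py <<'E'
from h import *
from scipy.optimize import differential_evolution
np.set_printoptions(precision=2,suppress=True)
def fit(S,T,sbox,tbox,yaw,guess,smin=None,q=None):
    red=lambda h,s,v:((h<7)|(h>172))&(s>90)&(v>60)
    def mk(I,b):
        m=np.zeros(I.shape[:2],np.uint8);p=blob(I,red,b).astype(int);m[p[:,1],p[:,0]]=255
        return cv2.morphologyEx(m,cv2.MORPH_CLOSE,np.ones((3,3)))
    M={"scene":mk(S,sbox),"top":mk(T,tbox)}
    R=np.array([[np.cos(yaw),-np.sin(yaw),0],[np.sin(yaw),np.cos(yaw),0],[0,0,1]])
    a=np.radians(25);F=R@np.array([[np.cos(a),0,-np.sin(a)],[0,1,0],[np.sin(a),0,np.cos(a)]])
    B=np.array([[i*40,j*7,k*15] for i in(-1,1) for j in(-1,1) for k in(-1,1)])
    def cost(v):
        th=v[3]-.6;c,s=np.cos(th),np.sin(th);A=F@np.array([[c,-s,0],[s,c,0],[0,0,1]])
        t=0
        for n in M:
            P=np.array([proj(n,v[:3]+A@b) for b in B])
            H=np.zeros((400,640),np.uint8);cv2.fillConvexPoly(H,np.round(cv2.convexHull(P.astype(np.float32))*16).astype(np.int32),255,cv2.LINE_AA,4)
            if n=="scene" and smin: H[:,:smin]=0;Mn=M[n].copy();Mn[:,:smin]=0
            else: Mn=M[n]
            d=np.abs(H.astype(float)-Mn).sum();t+=d/max(Mn.sum(),1)
        return t
    g=np.array(guess);qb=(-.05,1.3) if q is None else (q-.01,q+.01)
    r=differential_evolution(cost,[(x-35,x+35) for x in g]+[qb],seed=1,maxiter=60,popsize=10)
    return r.x,r.fun
E
python3 - <<'E'
from fit import *
S=cv2.imread("pics/scene0.png");T=cv2.imread("pics/top0.png")
cap=[onz("top",q,30) for q in[(190+22/2.6,110+188/2.6),(190+518/2.6,110+232/2.6)]]
d=cap[0]-cap[1];yaw=np.arctan2(-d[0],d[1]);print("yaw",yaw,np.linalg.norm(d))
for q,z in [((190+205/2.6,110+299/2.6),52),((190+298/2.6,110+306/2.6),52)]:print("plate T",onz("top",q,z))
pl=[onz("scene",(190+x/3,140+y/3),52) for x,y in[(527,262),(392,368),(308,304)]];print("plateS",*pl)
e=pl[0]-pl[1];print("edge ang",np.arctan2(e[1],e[0]),np.linalg.norm(e)); 
for z in(30,40,45,50):print("pointer",z,onz("scene",(303.6,254.4),z))
print("markers",onz("top",(357.1,157.1),15),onz("top",(190+128/2.6,110+97/2.6),15))
print("capS",onz("scene",(190+205/3,140+165/3),30),onz("scene",(190+665/3,140+480/3),30))
print("cup",onz("top",(315,278),70),"candle",onz("top",(190+78/2.6,110+293/2.6),72))
x,f=fit(S,T,(340,185,380,212),(265,200,305,245),yaw,(490,60,110),356);print("wing",x,f)
E
```

```text
yaw -0.14029720985788183 474.9626596053064
plate T [510.58  93.83  52.  ]
plate T [499.94   9.12  52.  ]
plateS [514.64  99.93  52.  ] [664.23  79.75  52.  ] [650.5   -7.02  52.  ]
edge ang 3.0074934487174056 150.94454744860974
pointer 30 [651.14  23.73  30.  ]
pointer 40 [658.37  29.58  40.  ]
pointer 45 [661.98  32.5   45.  ]
pointer 50 [665.59  35.42  50.  ]
markers [ 679.04 -132.14   15.  ] [720.43 168.88  15.  ]
capS [ 554.84 -202.4    30.  ] [620.09 270.53  30.  ]
cup [381.87  -9.8   70.  ] candle [518.93 205.34  72.  ]Traceback (most recent call last):
  File "<stdin>", line 12, in <module>
  File "fit.py", line 24, in fit
    r=differential_evolution(cost,[(x-35,x+35) for x in g]+[qb],seed=1,maxiter=60,popsize=10)
    return fun(*args, **kwargs)
    ret = solver.solve()
    next(self)
    ~~~~^^^^^^
    energy = self.func(parameters)
    return self.f(x, *self.args)
           ~~~~~~^^^^^^^^^^^^^^^
  File "fit.py", line 17, in cost
    P=np.array([proj(n,v[:3]+A@b) for b in B])
                ~~~~^^^^^^^^^^^^^
  File "h.py", line 12, in proj
    c=camera_model(n);q=c["camera_matrix"]@c["attitude"].T@(np.asarray(P)-c["xyz"]);return q[:2]/q[2]
ValueError: time passes only in moves, steps and waits
```

```bash
python3 -m inch '[[-0.35,-0.35,0,0,0,0,1],[-0.7,-0.7,0,0,0,0,1],[-1,-1,0,0,0,0,1],[-1,-1,0,0,0,0,1]]'; python3 -m inch '[[-1,-1,0,0,0,0,1],[-1,-1,0,0,0,0,1],[-1,-1,0,0,0,0,1],[-1,-1,0,0,0,0,1]]'; python3 -m inch '[[-1,-1,0,0,0,0,1],[-1,-1,0,0,0,0,1],[-1,-1,0,0,0,0,1],[-1,-1,0,0,0,0,1]]'
```

```text
time_s: 1.73
tcp_pos: [313.3, 429.2, 230.7]
orientation: [[-0.906, 0.424, -0.0], [0.424, 0.906, -0.004], [-0.001, -0.003, -1.0]]
contact_force: [0.9, 0.0, -0.1]
width: 85.5
gripper_force: 0.0
time_s: 2.07
tcp_pos: [361.7, 296.5, 231.2]
orientation: [[-0.905, 0.425, 0.0], [0.425, 0.905, -0.002], [-0.001, -0.002, -1.0]]
contact_force: [0.5, -0.1, 0.2]
width: 85.4
gripper_force: 0.0
time_s: 2.4
tcp_pos: [410.5, 163.7, 231.7]
orientation: [[-0.905, 0.425, 0.002], [0.425, 0.905, -0.002], [-0.002, -0.001, -1.0]]
contact_force: [-0.3, 0.1, 0.8]
width: 85.4
gripper_force: 0.0
```

```bash
python3 -m inch '[[-0.86,-1,0,0,0,0,1],[-0.86,-1,0,0,0,0,1],[-0.86,-1,0,0,0,0,1],[-0.86,-1,0,0,0,0,1]]'; python3 -m inch '[[-0.86,-1,0,0,0,0,1],[-0.86,-1,0,0,0,0,1],[-0.86,-1,0,0,0,0,1],[-0.86,-1,0,0,0,0,1]]'
sed -i 's/^from rig import camera_model/import functools,rig\ncamera_model=functools.cache(rig.camera_model)/' h.py
python3 - <<'E'
from fit import *
S=cv2.imread("pics/scene0.png");T=cv2.imread("pics/top0.png")
for z in (66,80): print(np.array([proj("scene",(472.8+31.5*np.cos(t),-107.6+31.5*np.sin(t),z)) for t in np.arange(0,6.28,.52)]).T)
x,f=fit(S,T,(340,185,380,212),(265,200,305,245),-.138,(490,60,110),356);print("wing",x,f)
c=np.array([onz("top",(190+205/2.6,110+299/2.6),52),onz("top",(190+298/2.6,110+306/2.6),52)]).mean(0)
y=-.138;ex=np.array([np.cos(y),np.sin(y),0]);ey=np.array([-np.sin(y),np.cos(y),0])
print("wing rel plate front mid",(x[:3]-c)@ex,(x[:3]-c)@ey, "front edge",c)
E
```

```text
time_s: 2.73
tcp_pos: [446.7, 35.3, 232.0]
orientation: [[-0.904, 0.428, 0.003], [0.428, 0.904, -0.003], [-0.004, -0.002, -1.0]]
contact_force: [0.0, 0.7, -0.2]
width: 85.0
gripper_force: 0.0
time_s: 3.07
tcp_pos: [482.5, -91.5, 232.0]
orientation: [[-0.904, 0.427, 0.003], [0.427, 0.904, -0.004], [-0.004, -0.002, -1.0]]
contact_force: [0.8, 1.1, 0.2]
width: 85.4
gripper_force: 0.0
[[298.01 303.86 310.18 315.2  317.57 316.73 313.01 307.41 301.35 296.34
  293.65 294.07 297.6 ]
 [187.83 189.27 188.72 186.35 182.86 179.2  176.33 174.94 175.36 177.5
  180.84 184.55 187.63]]
[[297.86 303.76 310.14 315.21 317.59 316.75 312.99 307.35 301.24 296.18
  293.47 293.89 297.44]
 [183.43 184.86 184.31 181.96 178.49 174.85 171.99 170.62 171.04 173.16
  176.48 180.16 183.23]]
wing [506.78  54.36 113.92   0.05] 0.6124080112458878
wing rel plate front mid 1.1055553579495236 3.062341924604993 front edge [505.26  51.47  52.  ]
```

```bash
python3 -m inch '[[0,0,0.5,0,0,0,1],[0,0,0.8,0,0,0,1],[0,0,0.8,0,0,0,1],[0,0,0.8,0,0,0,1]]'
```

```text
time_s: 3.4
tcp_pos: [478.1, -85.1, 149.3]
orientation: [[-0.906, 0.423, -0.006], [0.423, 0.906, 0.002], [0.007, -0.001, -1.0]]
contact_force: [-0.3, -0.8, 0.1]
width: 85.5
gripper_force: 0.0
```

```bash
python3 -m inch '[[-0.047,-0.226,0.0,0,0,0,1],[-0.047,-0.226,0.2,0,0,0,1],[-0.047,-0.226,0.4,0,0,0,1],[-0.047,-0.226,0.4,0,0,0,1],[-0.047,-0.226,0.4,0,0,0,1]]'
```

```text
time_s: 3.82
tcp_pos: [476.1, -108.5, 112.9]
orientation: [[-0.906, 0.422, 0.001], [0.422, 0.906, -0.0], [-0.001, 0.0, -1.0]]
contact_force: [0.7, -0.1, 0.4]
width: 84.9
gripper_force: 0.0
```

```bash
python3 -m inch '[[0.03,0,0.2,0,0,0,1],[0.03,0,0.45,0,0,0,1],[0.03,0,0.67,0,0,0,1],[0.03,0,0.67,0,0,0,1],[0.03,0,0.67,0,0,0,1]]'; python3 -m inch '[[0,0,0,0,0,0,0.58],[0,0,0,0,0,0,0.54],[0,0,0,0,0,0,0.51],[0,0,0,0,0,0,0.51]]';python3 -m inch '[[0,0,0,0,0,0,0.48],[0,0,0,0,0,0,0.48]]'
```

```text
time_s: 4.23
tcp_pos: [473.3, -107.4, 45.4]
orientation: [[-0.906, 0.422, 0.0], [0.422, 0.906, -0.0], [-0.0, 0.0, -1.0]]
contact_force: [0.5, 0.5, 0.0]
width: 85.7
gripper_force: 0.0
time_s: 4.57
tcp_pos: [473.8, -108.1, 45.7]
orientation: [[-0.906, 0.423, 0.003], [0.423, 0.906, -0.001], [-0.003, 0.0, -1.0]]
contact_force: [-0.3, -1.2, 0.3]
width: 64.5
gripper_force: 0.2
time_s: 4.73
tcp_pos: [473.8, -108.3, 45.5]
orientation: [[-0.906, 0.423, 0.002], [0.423, 0.906, -0.001], [-0.003, -0.0, -1.0]]
contact_force: [0.0, -0.9, 5.8]
width: 63.7
gripper_force: 4.0
```

```bash
python3 -m inch '[[0,0,0,0,0,0,0.46],[0,0,0,0,0,0,0.46]]';python3 -m inch '[[0,0,0,0,0,0,0.44],[0,0,0,0,0,0,0.44]]'
```

```text
time_s: 4.9
tcp_pos: [473.8, -108.3, 45.8]
orientation: [[-0.906, 0.423, 0.002], [0.423, 0.906, -0.001], [-0.002, -0.0, -1.0]]
contact_force: [-1.7, -1.2, 8.0]
width: 62.6
gripper_force: 12.6
time_s: 5.07
tcp_pos: [473.9, -108.4, 46.0]
orientation: [[-0.906, 0.423, 0.002], [0.423, 0.906, -0.001], [-0.002, -0.0, -1.0]]
contact_force: [-2.5, -1.2, 10.0]
width: 62.2
gripper_force: 25.7
```

```bash
python3 -m inch '[[0,0,-0.05,0,0,0,0.44],[0,0,-0.2,0,0,0,0.44],[0,0,-0.4,0,0,0,0.44],[0,0,-0.6,0,0,0,0.44],[0,0,-0.6,0,0,0,0.44],[0,0,-0.6,0,0,0,0.44]]'
```

```text
time_s: 5.57
tcp_pos: [473.3, -107.7, 105.0]
orientation: [[-0.906, 0.423, 0.002], [0.423, 0.906, -0.001], [-0.002, 0.0, -1.0]]
contact_force: [0.2, -0.2, -0.5]
width: 61.9
gripper_force: 26.2
```

```bash
python3 - <<'E'
from h import *
from rig import capture
T=cv2.cvtColor(capture("top"),cv2.COLOR_RGB2BGR);cv2.imwrite("pics/t1.png",T)
h=cv2.cvtColor(T,cv2.COLOR_BGR2HSV)
# tray centroid from colour
m=((h[...,0]>10)&(h[...,0]<28)&(h[...,1]>110)&(h[...,2]>70)).astype(np.uint8);m[:,:395]=0;m[:240]=0;m[325:]=0;m[:,490:]=0
r=cv2.minAreaRect(np.argwhere(m)[:,::-1].astype(np.float32));print(r,onz("top",r[0],20),onz("top",r[0],10))
E
```

```text
((443.80792236328125, 281.5589599609375), (67.40349578857422, 63.042091369628906), 82.40535736083984) [ 358.53107895 -316.27236009   20.        ] [ 358.31142605 -319.34425162   10.        ]
```

```bash
python3 -m inch '[[0.03,-0.2,0,0,0,0,0.44],[0.06,-0.5,0,0,0,0,0.44],[0.06,-0.78,0,0,0,0,0.44],[0.06,-0.78,0,0,0,0,0.44]]' && python3 -m inch '[[0.03,-0.3,0,0,0,0,0.44],[0.06,-0.6,0,0,0,0,0.44],[0.06,-0.78,0,0,0,0,0.44]]'  && python3 -m inch '[[0.03,-0.3,0,0,0,0,0.44],[0.06,-0.6,0,0,0,0,0.44],[0.06,-0.78,0,0,0,0,0.44],[0.06,-0.78,0,0,0,0,0.44],[0.06,-0.78,0,0,0,0,0.44]]'
```

```text
time_s: 5.95
tcp_pos: [431.1, -177.9, 102.4]
orientation: [[-0.905, 0.425, -0.004], [0.425, 0.905, 0.0], [0.004, -0.002, -1.0]]
contact_force: [0.6, -0.4, -0.8]
width: 62.1
gripper_force: 26.3
time_s: 6.2
tcp_pos: [393.4, -244.1, 102.5]
orientation: [[-0.906, 0.423, -0.003], [0.423, 0.906, 0.002], [0.004, 0.0, -1.0]]
contact_force: [1.4, -0.4, -1.1]
width: 62.1
gripper_force: 26.4
time_s: 6.62
tcp_pos: [356.3, -311.5, 102.9]
orientation: [[-0.905, 0.425, -0.002], [0.425, 0.905, 0.003], [0.003, 0.002, -1.0]]
contact_force: [-0.5, 1.3, -1.4]
width: 62.0
gripper_force: 26.4
```

```bash
python3 -m inch '[[0,0,0.15,0,0,0,0.44],[0,0,0.3,0,0,0,0.44],[0,0,0.42,0,0,0,0.44],[0,0,0.47,0,0,0,0.44],[0,0,0.49,0,0,0,0.44],[0,0,0.495,0,0,0,0.44],[0,0,0.495,0,0,0,0.44]]'; python3 -m inch '[[0,0,0.005,0,0,0,0.44],[0,0,0.01,0,0,0,0.44],[0,0,0.01,0,0,0,0.44]]'
```

```text
time_s: 7.2
tcp_pos: [357.7, -311.8, 55.0]
orientation: [[-0.906, 0.422, 0.0], [0.422, 0.906, -0.0], [-0.0, 0.0, -1.0]]
contact_force: [0.1, -0.2, -1.5]
width: 61.9
gripper_force: 26.4
time_s: 7.45
tcp_pos: [357.6, -312.4, 54.3]
orientation: [[-0.906, 0.423, 0.001], [0.423, 0.906, -0.001], [-0.001, -0.0, -1.0]]
contact_force: [0.2, 0.2, -0.6]
width: 61.5
gripper_force: 26.4
```

```bash
python3 -m inch '[[0,0,0.01,0,0,0,0.44],[0,0,0.02,0,0,0,0.44],[0,0,0.02,0,0,0,0.44]]'; python3 -m inch '[[0,0,0.005,0,0,0,0.44],[0,0,0.01,0,0,0,0.44],[0,0,0.01,0,0,0,0.44]]'
```

```text
time_s: 7.7
tcp_pos: [357.4, -312.3, 52.1]
orientation: [[-0.906, 0.423, 0.0], [0.423, 0.906, -0.0], [-0.0, -0.0, -1.0]]
contact_force: [-0.1, -0.3, 0.9]
width: 62.0
gripper_force: 26.5
time_s: 7.95
tcp_pos: [357.9, -312.6, 52.1]
orientation: [[-0.906, 0.423, 0.001], [0.423, 0.906, -0.001], [-0.001, -0.0, -1.0]]
contact_force: [-1.9, 1.7, 8.5]
width: 61.8
gripper_force: 26.7
```

```bash
python3 -m inch '[[0,0,0,0,0,0,0.5],[0,0,0,0,0,0,0.56],[0,0,0,0,0,0,0.8],[0,0,0,0,0,0,1],[0,0,-0.1,0,0,0,1],[0,0,-0.4,0,0,0,1],[0,0,-0.8,0,0,0,1],[0,0,-1,0,0,0,1],[0,0,-1,0,0,0,1]]'; python3 - <<'E'
from h import *
from rig import capture,robot
for n in("top","scene"):
    cv2.imwrite(f"pics/{n}2.png",cv2.cvtColor(capture(n),cv2.COLOR_RGB2BGR))
a=cv2.imread("pics/top2.png")[110:340,190:510];b=cv2.imread("pics/scene2.png")[110:320,190:510]
cv2.imwrite("pics/c2.png",cv2.resize(np.vstack([a,b]),None,fx=1.36,fy=1.36))
E
```

```text
time_s: 8.7
tcp_pos: [360.5, -315.4, 156.8]
orientation: [[-0.906, 0.423, 0.008], [0.423, 0.906, -0.009], [-0.011, -0.004, -1.0]]
contact_force: [0.9, -0.1, 0.0]
width: 85.4
gripper_force: 0.0
```

View pics/c2.png

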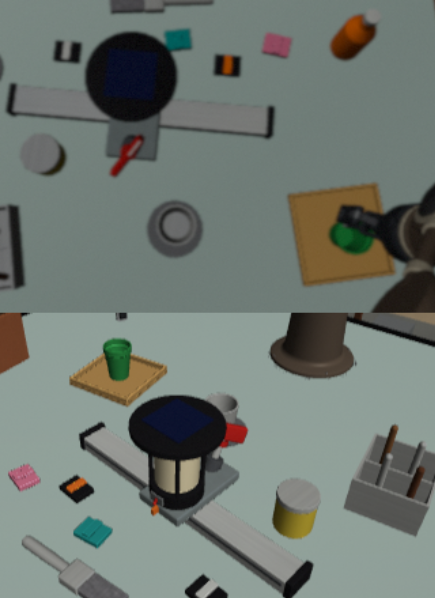

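The pot stands upright in the tray (combined picture: top half (350,235), bottom half (118,358)) and nothing else has moved. Next is the knob.

```bash
cat > go.py <<'E'
import sys,numpy as np
from scipy.spatial.transform import Rotation as Ro
from rig import robot
np.set_printoptions(precision=3,suppress=True)
Y=-.1375;ex=np.array([np.cos(Y),np.sin(Y),0]);ey=np.array([-np.sin(Y),np.cos(Y),0])
a=np.radians(25)
zg=-np.sin(a)*ex+np.cos(a)*np.array([0,0,1]);xg=np.cross(ey,zg)
P=np.array([506.8,54.,114.])
def pose(q,out,P=P):
    yt=np.sin(.6-q)*xg+np.cos(.6-q)*ey;zt=-zg
    return P+out*zg-19*zg,np.c_[np.cross(yt,zt),yt,zt]
def delta(p,R):
    s=robot.get_state();R0=np.array(s["orientation"]);p0=np.array(s["tcp_pos"])
    print("shift",R0.T@(p-p0)/100,"turn",Ro.from_matrix(R0.T@R).as_rotvec()/(np.pi/2),"world",p-p0,"j",s["joint_pos"])
if __name__=="__main__": delta(*pose(float(sys.argv[1]),float(sys.argv[2])))
E
python3 go.py 0 96; python3 - <<'E'
from fit import *
from go import xg,zg,P,ey
o=[]
for n,f,b in(("top","pics/top2.png",(230,170,330,260)),("scene","pics/scene2.png",(310,150,410,240))):
    I=cv2.resize(cv2.imread(f)[b[1]:b[3],b[0]:b[2]],None,fx=4,fy=4,interpolation=2)
    w=np.cos(.6)*xg-np.sin(.6)*ey;t=np.sin(.6)*xg+np.cos(.6)*ey
    Q=np.array([proj(n,P+i*40*w+j*7*t+k*15*zg) for i in(-1,1) for j in(-1,1) for k in(-1,1)])
    H=cv2.convexHull(((Q-b[:2]+.5)*4).astype(np.int32));cv2.polylines(I,[H],True,(255,255,0),1);o.append(I)
cv2.imwrite("pics/ov.png",np.hstack(o))
E
```

```text
shift [ 0.512  3.856 -0.322] turn [-0.122 -0.249  0.189] world [116.7   371.095  31.618] j [-0.81   0.115  2.046  0.     0.977 -1.944]
```

View pics/ov.png

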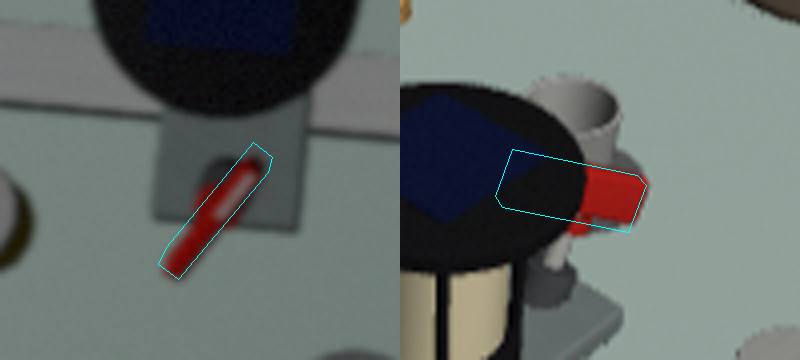

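The overlay fits the wing in both views to about 2 mm: top end at (258,152) in the left panel, right end at (640,190) in the right.

```bash
sed -i 's/506.8,54.,114./506.,53.5,114./' go.py; python3 -m inch '[[0.05,0.4,-0.08,0,0,0,1],[0.1,0.8,-0.12,0,0,0,1],[0.13,0.96,-0.12,0,0,0,1]]' >/dev/null; python3 -m inch '[[0.05,0.4,-0.08,0,0,0,1],[0.1,0.8,-0.12,0,0,0,1],[0.13,0.96,-0.12,0,0,0,1]]' >/dev/null; python3 -m inch '[[0.05,0.4,-0.08,0,0,0,1],[0.1,0.8,-0.12,0,0,0,1],[0.13,0.96,-0.12,0,0,0,1],[0.13,0.96,-0.12,0,0,0,1]]'; python3 go.py 0 90
```

```text
time_s: 9.63
tcp_pos: [443.1, -31.4, 185.3]
orientation: [[-0.908, 0.419, -0.003], [0.419, 0.908, 0.002], [0.003, 0.0, -1.0]]
contact_force: [0.7, -1.0, 0.0]
width: 85.5
gripper_force: 0.0
shift [0.071 0.947 0.07 ] turn [-0.121 -0.254  0.191] world [33.189 88.985 -6.976] j [-0.17   0.009  2.082  0.001  1.053 -1.309]
```

```bash
python3 -m inch '[[0.02,0.25,0.02,-0.03,-0.06,0.04,1],[0.04,0.5,0.04,-0.06,-0.12,0.09,1],[0.07,0.75,0.07,-0.09,-0.18,0.13,1],[0.07,0.95,0.07,-0.12,-0.25,0.19,0.2],[0.07,0.95,0.07,-0.12,-0.25,0.19,0.2],[0.07,0.95,0.07,-0.12,-0.25,0.19,0.2],[0.07,0.95,0.07,-0.12,-0.25,0.19,0.2]]'; python3 go.py 0 90; python3 go.py 0 6
```

```text
time_s: 10.22
tcp_pos: [475.8, 54.0, 177.9]
orientation: [[-0.666, 0.622, 0.412], [0.662, 0.747, -0.06], [-0.345, 0.233, -0.909]]
contact_force: [0.4, 0.6, -0.3]
width: 51.2
gripper_force: 0.0
shift [ 0.019  0.031 -0.004] turn [-0.004 -0.003  0.   ] world [0.527 3.597 0.408] j [ 0.085 -0.137  2.302 -0.177  0.563 -0.618]
shift [0.015 0.036 0.836] turn [-0.004 -0.003  0.   ] world [ 35.692  -1.269 -75.722] j [ 0.085 -0.137  2.302 -0.177  0.563 -0.618]
```

```bash
python3 -m inch '[[0.01,0.03,0.1,-0.004,-0.003,0,0.2],[0.01,0.03,0.35,-0.004,-0.003,0,0.2],[0.01,0.03,0.6,-0.004,-0.003,0,0.2],[0.01,0.03,0.75,-0.004,-0.003,0,0.2],[0.01,0.03,0.83,-0.004,-0.003,0,0.2],[0.01,0.03,0.83,-0.004,-0.003,0,0.2],[0.01,0.03,0.83,-0.004,-0.003,0,0.2]]'; python3 go.py 0 6;python3 -m inch '[[0,0,0,0,0,0,0],[0,0,0,0,0,0,-0.3],[0,0,0,0,0,0,-0.45],[0,0,0,0,0,0,-0.53],[0,0,0,0,0,0,-0.53]]'; python3 go.py 0 6
```

```text
time_s: 10.8
tcp_pos: [513.6, 51.5, 104.5]
orientation: [[-0.66, 0.621, 0.422], [0.664, 0.746, -0.058], [-0.351, 0.242, -0.905]]
contact_force: [-0.7, 0.3, -0.1]
width: 51.4
gripper_force: 0.0
shift [ 0.031 -0.009  0.011] turn [ 0.001  0.002 -0.002] world [-2.144  1.266 -2.326] j [ 0.069  0.089  2.281 -0.258  0.351 -0.537]
time_s: 11.22
tcp_pos: [513.0, 52.3, 105.2]
orientation: [[-0.661, 0.62, 0.423], [0.663, 0.746, -0.058], [-0.352, 0.242, -0.904]]
contact_force: [-1.4, -1.6, 1.3]
width: 20.0
gripper_force: 1.2
shift [ 0.024 -0.013  0.02 ] turn [ 0.002  0.002 -0.001] world [-1.581  0.49  -2.979] j [ 0.071  0.086  2.283 -0.259  0.351 -0.536]
```

```bash
python3 -m inch '[[0.02,-0.025,0.02,0,0,0,-0.53],[0.02,-0.025,0.02,0,0,0,-0.6],[0.02,-0.025,0.02,0,0,0,-0.65],[0.02,-0.025,0.02,0,0,0,-0.65]]'; python3 go.py 0 6
```

```text
time_s: 11.55
tcp_pos: [510.8, 51.8, 101.3]
orientation: [[-0.661, 0.62, 0.422], [0.663, 0.746, -0.058], [-0.351, 0.242, -0.905]]
contact_force: [-1.8, -1.3, 0.6]
width: 14.9
gripper_force: 0.7
shift [-0.002  0.013 -0.006] turn [ 0.002  0.002 -0.001] world [0.683 0.926 0.913] j [ 0.07   0.091  2.288 -0.263  0.341 -0.532]
```

```bash
python3 -m inch '[[0,0,0,0,0,0,-0.7],[0,0,0,0,0,0,-0.75],[0,0,0,0,0,0,-0.75]]'; python3 -m inch '[[0,0,0,0,0,-0.07,-0.75],[0,0,0,0,0,-0.14,-0.75],[0,0,0,0,0,-0.2,-0.75],[0,0,0,0,0,-0.2,-0.75]]'; python3 go.py 0.314 6
```

```text
time_s: 11.8
tcp_pos: [510.5, 51.6, 101.3]
orientation: [[-0.662, 0.62, 0.422], [0.663, 0.747, -0.058], [-0.351, 0.241, -0.905]]
contact_force: [-3.9, -2.0, 3.8]
width: 13.1
gripper_force: 58.1
time_s: 12.13
tcp_pos: [511.2, 52.6, 101.6]
orientation: [[-0.821, 0.383, 0.423], [0.398, 0.916, -0.056], [-0.409, 0.122, -0.904]]
contact_force: [-3.7, 4.7, 3.0]
width: 13.2
gripper_force: 58.4
shift [-0.004  0.003 -0.005] turn [0.002 0.003 0.   ] world [0.25  0.144 0.616] j [ 0.071  0.09   2.288 -0.261  0.34  -0.849]
```

```bash
python3 -m inch '[[0,0,0,0,0,-0.07,-0.75],[0,0,0,0,0,-0.14,-0.75],[0,0,0,0,0,-0.21,-0.75],[0,0,0,0,0,-0.28,-0.75],[0,0,0,0,0,-0.35,-0.75],[0,0,0,0,0,-0.42,-0.75],[0,0,0,0,0,-0.49,-0.75],[0,0,0,0,0,-0.54,-0.75],[0,0,0,0,0,-0.54,-0.75]]'; python3 - <<'E'
from go import *
for d in(-100,-60.3):
    p,R=pose(0.314+.54*np.pi/2,6);s=robot.get_state();delta(np.array(s["tcp_pos"])+d*ey,np.array(s["orientation"]))
p,R=pose(0.314+.54*np.pi/2,6);delta(p,R)
E
```

```text
time_s: 12.88
tcp_pos: [510.7, 52.4, 101.3]
orientation: [[-0.831, -0.362, 0.422], [-0.423, 0.904, -0.057], [-0.361, -0.226, -0.905]]
contact_force: [-4.7, 2.2, 2.9]
width: 13.1
gripper_force: 58.8
shift [ 0.533 -0.846 -0.002] turn [0. 0. 0.] world [-13.707 -99.056   0.   ] j [ 0.071  0.09   2.289 -0.261  0.341 -1.697]
shift [ 0.321 -0.51  -0.001] turn [0. 0. 0.] world [ -8.265 -59.731   0.   ] j [ 0.071  0.09   2.289 -0.261  0.341 -1.697]
shift [-0.011 -0.002 -0.005] turn [-0.     0.003 -0.   ] world [0.78  0.348 0.869] j [ 0.071  0.09   2.289 -0.261  0.341 -1.697]
```

```bash
python3 -m inch '[[0.03,-0.05,0,0,0,0,-0.75],[0.09,-0.14,0,0,0,0,-0.75],[0.15,-0.24,0,0,0,0,-0.75],[0.21,-0.33,0,0,0,0,-0.75],[0.27,-0.43,0,0,0,0,-0.75],[0.33,-0.52,0,0,0,0,-0.75],[0.39,-0.62,0,0,0,0,-0.75],[0.45,-0.71,0,0,0,0,-0.75],[0.5,-0.79,0,0,0,0,-0.75],[0.53,-0.845,0,0,0,0,-0.75],[0.53,-0.845,0,0,0,0,-0.75],[0.53,-0.845,0,0,0,0,-0.75]]'; python3 - <<'E'
from go import *
from h import *; from rig import capture
S=cv2.cvtColor(capture("scene"),cv2.COLOR_RGB2BGR);cv2.imwrite("pics/s3.png",S)
ora=lambda h,s,v:(h>5)&(h<16)&(s>180)&(v>90)
h=cv2.cvtColor(S,cv2.COLOR_BGR2HSV);h=[h[...,i].astype(int) for i in range(3)]
n,l,st,c=cv2.connectedComponentsWithStats(ora(*h).astype(np.uint8))
for i in range(1,n):
    if st[i,4]>8 and st[i,0]>200 and st[i,0]<340:print(st[i],c[i],[onz("scene",c[i],z) for z in(15,40,45,50)])
E
```

```text
time_s: 13.88
tcp_pos: [496.7, -47.3, 101.3]
orientation: [[-0.832, -0.36, 0.421], [-0.421, 0.905, -0.058], [-0.361, -0.225, -0.905]]
contact_force: [-7.8, -1.4, 6.9]
width: 13.1
gripper_force: 59.7
[270 228   5   7  24] [271.917 230.917] [array([625.246, -93.993,  15.   ]), array([643.891, -75.235,  40.   ]), array([647.62 , -71.483,  45.   ]), array([651.349, -67.732,  50.   ])]
[239 232  15  11  79] [245.57  236.456] [array([ 677.069, -131.816,   15.   ]), array([ 693.742, -111.619,   40.   ]), array([ 697.077, -107.579,   45.   ]), array([ 700.411, -103.54 ,   50.   ])]
```

```bash
python3 - <<'E'
from h import *
a=cv2.imread("pics/scene0.png")[220:280,270:340];b=cv2.imread("pics/s3.png")[200:260,230:300]
cv2.imwrite("pics/c3.png",np.hstack([cv2.resize(i,None,fx=5.6,fy=5.6,interpolation=cv2.INTER_NEAREST) for i in(a,b)]))
E
```

```text
(no output)
```

View pics/c3.png

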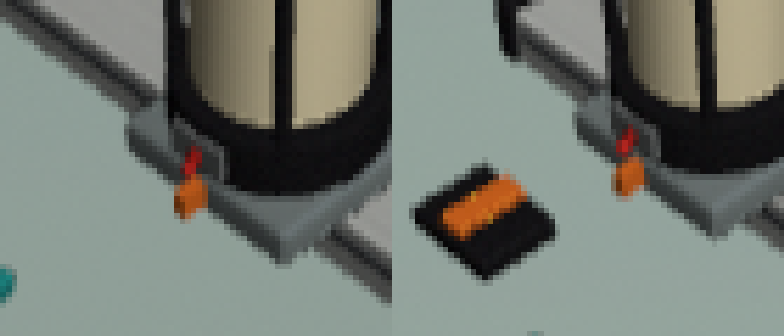

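The pointer is a small orange block at the plate's rear edge, left panel (190,198) and right panel (628,178). The marker bar is at (485,205) in the right panel. About 58 mm of travel remain.

```bash
python3 -m inch '[[0.04,-0.06,0,0,0,0,-0.75],[0.1,-0.16,0,0,0,0,-0.75],[0.16,-0.25,0,0,0,0,-0.75],[0.22,-0.35,0,0,0,0,-0.75],[0.28,-0.44,0,0,0,0,-0.75],[0.309,-0.491,0,0,0,0,-0.75],[0.309,-0.491,0,0,0,0,-0.75],[0.309,-0.491,0,0,0,0,-0.75]]'; python3 - <<'E'
from go import *
from h import *; from rig import capture
S=cv2.cvtColor(capture("scene"),cv2.COLOR_RGB2BGR);cv2.imwrite("pics/s4.png",S)
T=cv2.cvtColor(capture("top"),cv2.COLOR_RGB2BGR);cv2.imwrite("pics/t4.png",T)
a=S[180:265,205:305];b=T[130:215,300:400]
cv2.imwrite("pics/c4.png",np.hstack([cv2.resize(i,None,fx=4,fy=4,interpolation=cv2.INTER_NEAREST) for i in(a,b)]))
E
```

```text
time_s: 14.6
tcp_pos: [488.6, -104.7, 101.3]
orientation: [[-0.832, -0.36, 0.422], [-0.421, 0.905, -0.057], [-0.361, -0.225, -0.905]]
contact_force: [-9.8, -0.3, 9.4]
width: 13.0
gripper_force: 60.0
```

View pics/c4.png

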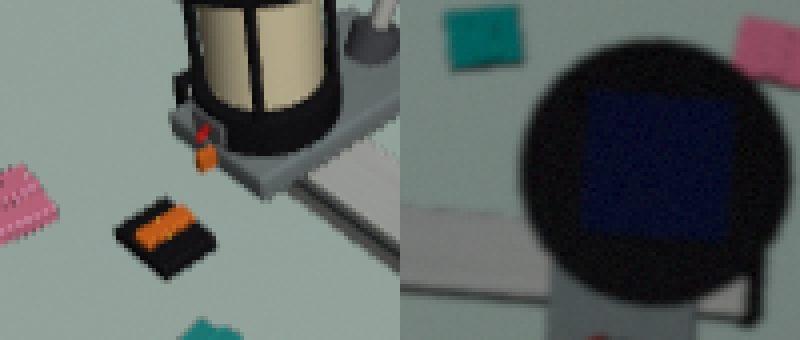

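Left panel: the pointer is at (206,158) and the orange bar at (165,228). Right panel: the cap with its blue panel is at (656,168). The panel centre lies on the carriage's centre line, so I triangulate it as a precise check.

```bash
python3 - <<'E'
from go import *
from h import *
def cen(f,box):
    I=cv2.imread(f);p=blob(I,lambda h,s,v:(h>105)&(h<130)&(s>140)&(v>35),box).astype(np.int32)
    m=np.zeros(I.shape[:2],np.uint8);m[p[:,1],p[:,0]]=255
    n,l,st,c=cv2.connectedComponentsWithStats(cv2.morphologyEx(m,cv2.MORPH_CLOSE,np.ones((3,3))));i=1+st[1:,4].argmax()
    q=np.argwhere(l==i)[:,::-1].astype(np.float32);hull=cv2.convexHull(q)
    A,ap=None,cv2.approxPolyDP(hull,6,True)[:,0]
    if len(ap)==4: # diagonal crossing
        a,b,c_,d=[np.append(x,1) for x in ap.astype(float)];X=np.cross(np.cross(a,c_),np.cross(b,d));A=X[:2]/X[2]
    return c[i],A,st[i]
for s,t,bs,bt in(("scene0","top0",(280,160,360,215),(250,130,325,205)),("s4","t4",(220,140,320,215),(330,130,400,205))):
    u=cen(f"pics/{s}.png",bs);v=cen(f"pics/{t}.png",bt);print(u,v)
    for k in(0,1):
        if u[k] is not None and v[k] is not None:
            P3,e=tri(u[k],v[k]);print("tri",P3,e,"s",P3@ey,"r",P3@ex)
            for z in(198,):
                for n,w in(("scene",u),("top",v)):
                    X=onz(n,w[k],z);print(n,X,"s",X@ey,"r",X@ex)
for f,b in (("s4",[(172,118),(264,188)]),):
    c=[onz("scene",(205+(x+.0)/4,180+y/4),52) for x,y in b];print("rear corners",*c,"len",np.linalg.norm(c[0]-c[1]),"s mid",(c[0]+c[1])@ey/2,"r",c[0]@ex,c[1]@ex)
S=cv2.imread("pics/s4.png")
p=blob(S,lambda h,s,v:(h>5)&(h<18)&(s>150)&(v>80),(250,214,262,226));print("ptr",p.min(0),p.max(0))
for z in(42,45,48):X=onz("scene",p.mean(0),z);print(z,X@ey,X@ex)
for n,q,z in(("scene",(245.6,236.5),15),("top",(357.1,157.1),15)):X=onz(n,q,z);print("marker s",X@ey,X@ex)
print("tcp s",robot.get_state()["tcp_pos"]@ey)
E
```

```text
(array([320.295, 188.621]), array([320.453, 187.499]), array([295, 173,  52,  33, 867], dtype=int32)) (array([274.568, 171.613]), None, array([268, 161,  17,  20, 111], dtype=int32))
tri [608.191  52.188 199.088] 25.540923971592406 s 135.05820912199044 r 595.2970222598431
scene [612.965  39.962 198.   ] s 123.60234778787387 r 601.7026337486511
top [601.396  62.948 198.   ] s 144.78598567050196 r 587.0920787397874
(array([267.28 , 157.054]), array([267.697, 156.515]), array([244, 145,  47,  26, 644], dtype=int32)) (array([363.657, 171.218]), array([364.356, 170.218]), array([347, 154,  35,  35, 940], dtype=int32))
tri [ 592.137 -120.698  199.703] 1.3616229609695767 s -38.395938628249525 r 603.0923145489975
scene [ 590.062 -121.841  198.   ] s -39.81341635418053 r 601.1929218303299
top [ 593.008 -121.489  198.   ] s -39.06031004654692 r 604.0629033320247
tri [ 592.698 -120.75   201.801] 4.408229103883193 s -38.371165133712324 r 603.6551449280605
scene [ 587.873 -122.568  198.   ] s -40.833062002851875 r 599.1241237858715
top [ 595.074 -123.092  198.   ] s -40.36551837064614 r 606.3297993004616
rear corners [ 630.897 -163.043   52.   ] [644.263 -76.619  52.   ] len 87.45125484784224 s mid -31.308893890428394 r 647.2903916646579 648.6846689106288
ptr [254. 217.] [258. 222.]
42 -43.13152305918534 649.4965992970808
45 -40.31622767008487 651.4039343620947
48 -37.50093228098437 653.3112694271086
marker s -37.596540232886326 688.7884884063428
marker s -37.82041266789847 690.7418312237637
tcp s -36.50163748628283
```

Over the whole travel the carriage moved about 4 mm more than the TCP. That means the grip sits about 3.7 mm off the knob axis along the wing, so turning back like this would shift the carriage. I regrip on the axis first.

```bash
python3 -m inch '[[0,0,0,0,0,0,-0.6],[0,0,0,0,0,0,-0.54],[0.02,0,0,0,0,0,-0.54],[0.037,0,0,0,0,0,-0.54],[0.037,0,0,0,0,0,-0.54],[0.037,0,0,0,0,0,-0.54]]';python3 -m inch '[[0,0,0,0,0,0,-0.6],[0,0,0,0,0,0,-0.68],[0,0,0,0,0,0,-0.75],[0,0,0,0,0,0,-0.75]]'; cat > chk.py <<'E'
from go import *
from h import *; from rig import capture
import sys
for n in("scene","top"):cv2.imwrite(f"pics/{n}_{sys.argv[1]}.png",cv2.cvtColor(capture(n),cv2.COLOR_RGB2BGR))
def cen(f,box):
    I=cv2.imread(f);p=blob(I,lambda h,s,v:(h>105)&(h<130)&(s>140)&(v>35),box);q=cv2.minAreaRect(p.astype(np.float32));return p.mean(0)
u=cen(f"pics/scene_{sys.argv[1]}.png",(220,140,320,215));v=cen(f"pics/top_{sys.argv[1]}.png",(330,130,400,205))
print("tri s",tri(u,v)[0]@ey,"scene",onz("scene",u,198)@ey,"top",onz("top",v,198)@ey)
S=cv2.imread(f"pics/scene_{sys.argv[1]}.png");p=blob(S,lambda h,s,v:(h>5)&(h<18)&(s>150)&(v>80),(248,212,264,228));print("ptr s",onz("scene",p.mean(0),45)@ey,"tcp s",robot.get_state()["tcp_pos"]@ey)
E
python3 chk.py 5
```

```text
time_s: 15.2
tcp_pos: [486.7, -106.1, 100.1]
orientation: [[-0.831, -0.36, 0.423], [-0.421, 0.905, -0.058], [-0.363, -0.226, -0.904]]
contact_force: [-0.5, -0.7, 0.2]
width: 19.6
gripper_force: 0.0
time_s: 15.53
tcp_pos: [486.5, -105.8, 100.2]
orientation: [[-0.831, -0.361, 0.423], [-0.422, 0.905, -0.057], [-0.362, -0.226, -0.904]]
contact_force: [-4.0, 0.4, 4.4]
width: 13.3
gripper_force: 59.1
tri s -38.624531854789055 scene -39.74802437958628 top -39.25922118963801
ptr s -40.31622767008487 tcp s -38.12573655702296
```

```bash
python3 -m inch '[[-0.004,0.006,0,0,0,0,-0.75],[-0.008,0.013,0,0,0,0,-0.75],[-0.008,0.013,0,0,0,0,-0.75],[-0.008,0.013,0,0,0,0,-0.75]]'; python3 chk.py 6; python3 -m inch '[[0,0,0,0,0,0.07,-0.75],[0,0,0,0,0,0.14,-0.75],[0,0,0,0,0,0.21,-0.75],[0,0,0,0,0,0.28,-0.75],[0,0,0,0,0,0.35,-0.75],[0,0,0,0,0,0.4,-0.75],[0,0,0,0,0,0.4,-0.75]]'; python3 chk.py 7
```

```text
time_s: 15.97
tcp_pos: [486.6, -104.6, 100.2]
orientation: [[-0.831, -0.36, 0.423], [-0.422, 0.905, -0.058], [-0.362, -0.226, -0.904]]
contact_force: [-4.8, -0.2, 5.1]
width: 13.1
gripper_force: 59.2
tri s -38.91577578360892 scene -38.62772932348989 top -39.480791118171595
ptr s -39.19616871233242 tcp s -36.96620458770779
time_s: 16.65
tcp_pos: [486.9, -105.0, 100.4]
orientation: [[-0.883, 0.2, 0.424], [0.193, 0.979, -0.058], [-0.427, 0.03, -0.904]]
contact_force: [-5.6, -1.0, 4.7]
width: 13.2
gripper_force: 59.0
tri s -35.96777072409289 scene -37.89911669138212 top -35.93265058120194
ptr s -37.9729152268816 tcp s -37.22757808554603
```

```bash
python3 -m inch '[[0,0,0,0,0,0.07,-0.75],[0,0,0,0,0,0.14,-0.75],[0,0,0,0,0,0.21,-0.75],[0,0,0,0,0,0.28,-0.75],[0,0,0,0,0,0.33,-0.75],[0,0,0,0,0,0.33,-0.75]]'; python3 go.py 0 6; python3 -c "
from rig import robot;print(robot.get_state()['ft_torque'])"; python3 -m inch '[[0,0,0,0,0,0.02,-0.75],[0,0,0,0,0,0.04,-0.75],[0,0,0,0,0,0.04,-0.75]]'; python3 go.py 0 6;python3 -c "
from rig import robot;print(robot.get_state()['ft_torque'])"; python3 chk.py 8
```

```text
time_s: 17.25
tcp_pos: [486.5, -105.5, 100.2]
orientation: [[-0.669, 0.611, 0.423], [0.652, 0.756, -0.059], [-0.356, 0.237, -0.904]]
contact_force: [-8.0, -3.8, 7.3]
width: 13.0
gripper_force: 59.3
shift [ 0.858  1.352 -0.006] turn [0.002 0.003 0.008] world [ 24.933 158.221   1.988] j [-0.362  0.054  2.333  0.291  0.336 -1.461]
[-0.92651988  1.00018229 -0.57717778]
time_s: 17.5
tcp_pos: [486.5, -105.5, 100.3]
orientation: [[-0.636, 0.646, 0.423], [0.691, 0.72, -0.06], [-0.343, 0.254, -0.904]]
contact_force: [-6.7, -3.9, 5.5]
width: 13.1
gripper_force: 68.6
shift [ 0.928  1.306 -0.007] turn [ 0.001  0.003 -0.026] world [ 24.963 158.212   1.953] j [-0.361  0.054  2.333  0.287  0.336 -1.405]
[-1.29563839  0.98654766  0.88909325]
tri s -36.36130856758915 scene -37.53322921843049 top -35.66112503974408
ptr s -37.346535279880015 tcp s -37.80195398607884
```

```bash
python3 -m inch '[[0,0,0,0,0,0,-0.6],[0,0,0,0,0,0,-0.3],[0,0,0,0,0,0,0.1],[0,0,0,0,0,0,0.2],[0,0,0,0,0,0,0.2],[0,0,-0.1,0,0,0,0.2],[0,0,-0.4,0,0,0,0.2],[0,0,-0.8,0,0,0,0.2],[0,0,-1,0,0,0,0.2],[0,0,-1,0,0,0,0.2]]'; python3 -m inch '[[0,0,-0.3,0,0,0,0.2],[0,0,-0.7,0,0,0,0.2],[0,0,-1,0,0,0,0.2],[0,0,-1,0,0,0,0.2],[0,0,-1,0,0,0,0.2]]'; python3 chk.py 9; python3 - <<'E'
import cv2,numpy as np
a=cv2.imread("pics/scene_9.png")[110:290,180:430];b=cv2.imread("pics/top_9.png")[110:330,250:500]
cv2.imwrite("pics/c9.png",np.hstack([cv2.resize(i,(390,int(390*i.shape[0]/250)),interpolation=2)[:280] for i in(a,b)]))
E
```

```text
time_s: 18.43
tcp_pos: [446.6, -99.7, 195.6]
orientation: [[-0.628, 0.648, 0.431], [0.697, 0.715, -0.061], [-0.348, 0.262, -0.9]]
contact_force: [0.8, -0.5, 0.2]
width: 51.2
gripper_force: 0.0
time_s: 18.85
tcp_pos: [403.1, -93.4, 282.7]
orientation: [[-0.629, 0.649, 0.427], [0.697, 0.714, -0.059], [-0.343, 0.261, -0.902]]
contact_force: [-0.6, 0.6, -0.3]
width: 51.3
gripper_force: 0.0
tri s -34.55630696524763 scene -37.456379545337114 top -34.24541060048601
ptr s -37.346535279880015 tcp s -36.72066783646867
```

View pics/c9.png

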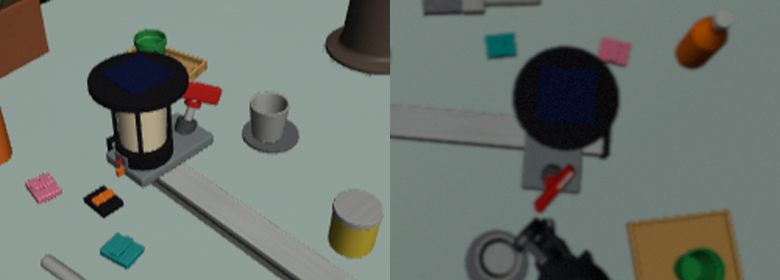

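The knob is clear of the gripper and the pot is still in the tray. The pointer (left panel (120,168)) lines up with the orange bar (103,200) along the rail normal. I check the position and the knob angle numerically.

```bash
python3 - <<'E'
from fit import *
from go import ex,ey
def cap(f,box):
    I=cv2.medianBlur(cv2.imread(f),3);x0,y0,x1,y1=box
    m=(I[y0:y1,x0:x1].max(2)<75).astype(np.uint8);m=cv2.morphologyEx(m,cv2.MORPH_OPEN,cv2.getStructuringElement(2,(15,15)))
    n,l,st,c=cv2.connectedComponentsWithStats(m);i=1+st[1:,4].argmax();print(f,st[i]);return c[i]+[x0,y0]
for f,b in(("pics/top0.png",(235,125,335,205)),("pics/t4.png",(315,125,415,210)),("pics/top_9.png",(315,125,415,210))):
    c=cap(f,b);X=onz("top",c,190);print(c,"s",X@ey,"r",X@ex)
S=cv2.imread("pics/scene_9.png");T=cv2.imread("pics/top_9.png")
for b in [(295,160,330,178)]:
    x,e=fit(S,T,(290,160,325,180),(335,210,375,250),-.1375,(484,-105,114),304);print("wing",x,e,"s",x[:3]@ey)
E
```

```text
pics/top0.png [  18    8   67   68 3604]
[286.183 166.44 ] s 122.74271683215756 r 602.436249721849
pics/t4.png [  15   15   68   68 3633]
[363.407 173.24 ] s -39.59548158875572 r 601.880207996993
pics/top_9.png [  14   15   68   68 3649]
[362.351 173.206] s -37.39401096175334 r 601.7594666596406
wing [ 483.492 -101.188  112.762    0.216] 0.7342170051877253 s -33.96249065759858
```

```bash
python3 - <<'E'
from h import *
from go import xg,zg,ey
red=lambda h,s,v:((h<7)|(h>172))&(s>90)&(v>60)
def ang(p):
    w,V=np.linalg.eigh(np.cov(p.T));v=V[:,1]*np.sign(V[0,1]);return np.degrees(np.arctan2(v[1],v[0]))
for n,f,b,C in(("top","pics/top2.png",(262,200,305,245),(506,53.5,114)),("top","pics/top_9.png",(335,205,380,250),(484,-105,114)),("scene","pics/scene_9.png",(296,160,325,175),(484,-105,114))):
    p=blob(cv2.imread(f),red,b);o=[]
    for q in(0,.1,.2,.3):
        w=np.cos(q-.6)*xg+np.sin(q-.6)*ey;t=-np.sin(q-.6)*xg+np.cos(q-.6)*ey
        Q=np.array([proj(n,np.array(C)+i*40*w+j*7*t+k*15*zg) for i in(-1,1) for j in(-1,1) for k in(-1,1)])
        m=np.zeros((400,640),np.uint8);cv2.fillConvexPoly(m,cv2.convexHull(np.round(Q*16).astype(np.int32)),255,4,4);o.append(ang(np.argwhere(m>127)[:,::-1].astype(float)))
    print(f,len(p),p.min(0),p.max(0),"meas",ang(p),"model",np.array(o))
E
```

```text
pics/top2.png 237 [271. 209.] [294. 239.] meas -54.402855868766665 model [-50.72  -56.623 -62.542 -68.461]
pics/top_9.png 277 [343. 216.] [367. 245.] meas -54.17021092628782 model [-49.403 -55.008 -61.164 -66.877]
pics/scene_9.png 243 [296. 162.] [321. 174.] meas 2.3463956512176485 model [12.545  9.853  7.988  5.414]
```

```bash
python3 -c "
from rig import order;print(order.finish_job())"
```

```text
the job is handed in; nothing more can be done
None
```

The job is handed in, with no verdict returned: the pot stands upright on the tray, the carriage is parked within about 0.5 mm of the orange marker by camera (calibration good to about 2 mm), and the knob was turned back until it hit its end stop.

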